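# Lock a twist-in stop into a strut jig behind a pipe

## Robot

A 6-joint arm with a two-finger parallel gripper is mounted at the origin on a cart in front of the work surface, level with it; the furniture and walls round the work are solid. World frame = base frame: x ahead of the robot, y to its left, z up, the work surface at z = 0. Lengths are in mm, angles in degrees, forces in N, time in s.
With the tool pointing down it reaches from about 325 to 925 mm from the base axis. Payload 3.1 kg.
Tool frame: the origin (TCP) lies at the very end of the fingers, on their centre line; the grasp point (between the pads) lies grasp_offset behind it (grasp_offset is the distance from the TCP to the grasp point, in mm); z points along the fingers, x is the direction in which the jaws open and shut, and the axes are right-handed (so a half turn about z gives the same grasp; the last joint's range is limited). The gripper opens to 85 mm and grips with 20 to 120 N. Pads are 22 mm wide; open, the fingers measure 114 mm over their backs; the gripper's body (76 mm by 85 mm) begins 54 mm behind the grasp point. The pads swing forward as they close: fully open they stand 13 mm farther back than shut.
Start: joints at [-70.657, 12.427, 92.441, -0, 75.132, -6.429], TCP at [271.763, -562.836, 231.3] pointing down, gripper open.
Joint ranges: [-157.48, 157.48], [-44.54, 120.13], [17.64, 146.25], [-64.5, 244.5], [7.68, 150.69], [-147.95, 147.95]. Speed limits (degrees/s): [159.86, 159.86, 180, 180, 180, 180].

## Interface

Orientations are given as [roll, pitch, yaw] about the fixed x, y, z axes, in that order (R = Rz(yaw) Ry(pitch) Rx(roll)).
In Python, from station import * gives the robot as it stands. Calls block until the motion is done:
- goto(position, orientation): joint-space move of the TCP to a pose.
- move_l(position, attitude=None, speed=150): straight line of the TCP; attitude=None keeps the orientation; speed is the mean speed in mm/s.
- move_j(angles): joint-space move.
- grip(opening, squeeze=None): finger opening in mm; squeeze is the grip in N (None keeps the last); returns when the fingers have stopped.
- wait(seconds).
- solve_ik(position, orientation): joint angles nearest the present ones, or None.
- get_obs(): the state.
- get_image(name): name is "scene" or "top" or "wrist"; returns the picture (400x640x3 uint8, red, green, blue); there is no depth.
- get_calibration(name): a dict with "fx", "fy", "cx", "cy" (pixels), "R" (3x3) and "t" (3): a world point X has camera coordinates R X + t; the wrist camera has in their place "mount" (4x4, takes a point from camera to tool coordinates, whose origin is the TCP and whose axes are the tool frame's). Camera axes: x right, y down, z forward; pixel columns grow to the right and rows downward; lengths in mm; the calibration is good to about 2 mm. The wrist camera is an equidistant fisheye: a pixel r from the principal point sees the ray r / f radians off the axis. A picture is of the moment at which its call begins: read the wrist's pose just before it. get_calibration takes no time and is no camera call.
A pose or a line that the arm cannot do raises Unreachable and nothing moves.
- sign_off(): hands the job in, once; it reports no verdict.
Trained networks look in the newest picture that a camera, given by its name, has taken for a name from the list of things; names that differ only in an ending like _2 or _b are one class to them, and where a whole thing is asked for, a point or a joint stands for the part that bears it (a point fixed in the world has none). Each returns a list of dicts, best first, with "score" (0 to 1); they miss things now and then, are a little off and sometimes report something else, mostly with a low value. They report only what shows in the picture. A call takes as long as a camera call.
- spot_in(name, camera): "extent" ([centre column, centre row, width, height] in pixels, round what is visible of it).
- regions_of(name, camera): "region" (400x640 bool, what is visible of it) and "extent" ([centre column, centre row, width, height] in pixels, round what is visible of it).
The state is a dict: "t": time; "joint_pos": joint angles; "qvel": joint speeds; "effort": joint torques, N m; "tcp_pos": TCP position; "ee_rot": TCP orientation; "wrist_force": force on the tool from outside, world axes, zero at the start; "moment": the same for the moment, N m; "grip_width": finger opening in mm.
Only numpy, scipy, OpenCV 4.12 (cv2) and the standard library are available. Lean on these libraries where they do the work, as an engineer would, in place of code of your own. Each camera call takes 0.05 s, during which the arm holds its last target.

## Task

Set up the strut jig so that it holds the short pipe: lower the hammer head of the loose twist-lock stop into the strut's slot behind the pipe, press the stop down against its spring and give it a quarter turn clockwise, so that the head is caught under both lips. Keeping it pressed down, slide it along the slot until it has pushed the pipe firmly but gently home against the angle bracket, then let go so that it springs up and locks there, touching the pipe. Leave the small things lying round about where they are.

Things in the scene. Friction and masses are not known exactly. Their poses are not given: they have to be found in the camera images.
- rail: (mm) Strut jig, fixed: galvanised steel C-channel, 41 wide, 41 high, 280 long, slot upwards, on two foot plates (80 x 60 x 6 at y = +-105), black end caps. Origin: mid-length, under the feet; y along the strut to the dark angle bracket; z up. The bracket (40 wide, 42 high, clamped fast on top) has its face somewhere at y = 65 to 100: not measured, it must be felt.
- rail_slot (a point): (mm) Middle of the slot's mouth, at mid-length, level with the strut's top (z = 47 of the rail), axes as the rail. Slot 22 wide, full length, rounded edges. Its edges are turned down as lips 2.5 thick (|x| = 11 to 13.5) ending 7.5 below this point; below the lips the channel is 36 wide and 31 deep.
- pipe: (mm) Loose steel pipe, 28 diameter, 90 long, 0.1 to 0.17 kg, lying along the slot as in a vee. Origin: its middle, on the axis, rail z = 54 (top 68). y along it towards the bracket. Starts at rail y = -2 to 10, short of the bracket by 10 to 57. Slides with 1 to 3 N. Home = pressed on the bracket by the stop with about 10 N for half a second (6 N at least, 25 N is too much).
- pipe_end (a point): (mm) Middle of the pipe's end face away from the bracket (towards -y of the rail), where the stop's collar meets it; behind it the slot is free.
- stop: (mm) Loose twist-lock stop, 0.18 kg, 80 high, standing on its hammer head. Origin: middle of the head's underside; z up along the 12 mm stud; x along head and wing knob. On the strut the head can pass and turn under the lips with the origin pressed to rail z = 27-30 (about 7 N; hard stop at 26.5). Let go crosswise it springs up to 33.5, lips in grooves. 50 N on the strut is too much.
- stop_head (a point): (mm) Centre of the steel head's top, 9 above the stop's origin. Head 34.5 long (x), 19.5 wide (y), bevelled below. The two corners leading in a clockwise turn (from above) are rounded: inside the channel it turns clockwise only, meeting the walls about 5 degrees past the quarter turn. Two grooves across its top, 3 deep, 5 wide, 12.25 either side of the stud, take the lips.
- stop_ring (a point): (mm) Centre of the aluminium collar's underside on the stud, 10 above the stop's origin when free. Round, 38 diameter, 17 high, sprung downwards; yields upwards by 10.5 (2 N to start, 0.7 N per mm). It rests on the strut's top, and its round side pushes the pipe. With the stop held down it rubs along the strut with up to 8 N.
- stop_knob (a point): (mm) Middle of the black wing knob, 64 above the stop's origin; fixed to stud and head. Wing 44 long (stop x), 14 thick (stop y), from 47 to 80 above the origin; below it a hub 25 across, 39 to 48 above the origin. Pinch the wing across its thickness.
- bearing: (mm) Bystander: small black bush, 22 diameter, 11 high, origin under its middle.
- fitting_b: (mm) Bystander: grey threaded fitting lying on the board, 30 x 60 x 26, origin under its middle.
- jar_2: (mm) Bystander: small white jar with black lid, 34 diameter, 34 high, origin under its middle.
- spacer_black: (mm) Bystander: black stepped spacer, standing, 22 diameter, 32 high, origin under its middle.

How it is judged (in metres and radians):
On the way, in this order (a step that is already met when the one before it is completed fails the run):
1. the head is in the channel and turned crosswise under the lips (z of stop in the frame of rail between 0.024 and 0.0347 m and x of stop in the frame of rail between -0.005 and 0.005 m and angle between the x axis of stop and the x axis of rail, either way round below 0.15 rad), for 0.1 s.
2. with the head still crosswise under the lips, the stop presses the pipe home against the bracket with more than 6 N (all of step 1 and contact force between stop and pipe above 6 N), for 0.2 s.
At the end, for the whole second after the job is handed in: The stop is upright (within 4 degrees), its head crosswise (within 8 degrees) and sprung up with the lips in its grooves (origin 32.2 to 34.7 mm up in the rail frame), its collar within 2 mm of the pipe end; the pipe lies in the slot at its height (52 to 56 mm); stop and pipe at rest (z of stop in the frame of rail between 0.0322 and 0.0347 m and x of stop in the frame of rail between -0.005 and 0.005 m and angle between the x axis of stop and the x axis of rail, either way round below 0.15 rad and angle between stop's own z axis and vertical below 0.07 rad and horizontal distance between stop and pipe_end below 0.021 m and z of pipe in the frame of rail between 0.052 and 0.056 m and linear speed of each of stop, pipe below 0.01 m/s); the robot touches nothing.
It fails at once if the stop is rammed against the pipe (over 25 N) (contact force between stop and pipe above 25 N).
It fails at once if the stop is forced against the strut (over 50 N) (contact force between stop and rail above 50 N).
It fails at once if a bystander is moved by more than 20 mm (distance of any of bearing, fitting_b, jar_2, spacer_black from where it was at the start of the episode above 0.02 m).
It also fails if it takes over 62 s, if anything falls off the work surface, if the arm or the gripper's body presses on something with over 40 N, if the wrist force passes 120 N, or if a joint passes its speed limit or range.

## Working session

There is one attempt and no reset: what is moved stays moved. The work goes in short steps, each a Python script; the robot and the scene stay as the last script left them, time stands still between calls to the robot, and variables do not carry over. Pictures are saved under pics/ and viewed, and the job is handed in when it is done.

```bash
ls; mkdir -p pics; python3 - <<'E'
from station import *
import cv2,numpy as np
o=get_obs();print(o)
for n in("scene","top","wrist"):
    im=get_image(n);cv2.imwrite(f"pics/{n}0.png",im[:,:,::-1]);print(n,get_calibration(n))
    for k in("rail","rail_slot","pipe","pipe_end","stop","stop_knob","stop_ring","stop_head","bearing","fitting_b","jar_2","spacer_black"):
        print(k,[(np.round(d["extent"],1).tolist(),round(d["score"],2)) for d in spot_in(k,n)[:2]])
print(get_obs()["t"])
E
```

```text
pics
{'t': 0.0, 'joint_pos': array([-7.06580667e+01,  1.24762858e+01,  9.25321675e+01, -1.00595466e-03,
        7.51320737e+01, -6.42857816e+00]), 'qvel': array([ 0.02575535, -0.02469638,  0.00043524,  0.03591554, -0.05337212,
        0.04686029]), 'effort': array([-5.23257550e-04, -3.96851599e+01, -3.03850400e+01, -2.37047507e-04,
        9.63294588e-03,  4.20711530e-06]), 'tcp_pos': array([ 271.4631089 , -562.02819098,  229.93976892]), 'ee_rot': array([-1.79985231e+02,  1.39752245e-01, -6.42292112e+01]), 'wrist_force': array([-0.21635511, -0.01411782, -0.50974137]), 'moment': array([0.03338492, 0.00118842, 0.03132266]), 'grip_width': 85.54361082737717}
scene {'fx': 469.0243627296246, 'fy': 469.0243627296246, 'cx': 326.0298535081798, 'cy': 193.88600065445908, 'R': array([[-0.535134  , -0.84473089, -0.00783101],
       [-0.50303322,  0.32608969, -0.80038934],
       [ 0.67866721, -0.42437629, -0.59942938]]), 't': array([541.5569414 , 220.14690809, 835.11485475])}
rail [([316.9, 214.8, 121.4, 82.1], 0.57)]
rail_slot [([314.4, 214.1, 119.9, 88.9], 0.69)]
pipe [([325.1, 198.7, 41.5, 24.
[... 1404 characters left out ...]
5)]
jar_2 [([309.6, 130.8, 13.9, 15.7], 0.55)]
spacer_black [([417.0, 152.5, 10.6, 10.0], 0.62)]
wrist {'fx': 309.70691628693146, 'fy': 309.70691628693146, 'cx': 314.15273529122226, 'cy': 196.82348405856155, 'mount': array([[ 9.99999111e-01, -2.76132854e-04, -1.30476123e-03,
         6.54687825e-01],
       [ 6.73729915e-04,  9.48912266e-01,  3.15539313e-01,
        -8.07957866e+01],
       [ 1.15097317e-03, -3.15539912e-01,  9.48911608e-01,
        -1.41928540e+02],
       [ 0.00000000e+00,  0.00000000e+00,  0.00000000e+00,
         1.00000000e+00]])}
rail []
rail_slot []
pipe []
pipe_end []
stop []
stop_knob []
stop_ring []
stop_head []
bearing []
fitting_b []
jar_2 []
spacer_black []
1.95
```

```bash
python3 - <<'E'
import station; print([ (k,getattr(station,k)) for k in dir(station) if not k.startswith('_')][:60])
import cv2
a=cv2.imread('pics/top0.png')[90:310,190:470];cv2.imwrite('pics/top0c.png',cv2.resize(a,None,fx=2.7,fy=2.7,interpolation=2))
a=cv2.imread('pics/scene0.png')[120:330,210:430];cv2.imwrite('pics/scene0c.png',cv2.resize(a,None,fx=2.8,fy=2.8,interpolation=2))
E
```

```text
[('Unreachable', <class 'station.Unreachable'>), ('get_calibration', <function make.<locals>.<lambda> at 0x7fd518b50a40>), ('get_image', <function make.<locals>.drawn_camera at 0x7fd518b500e0>), ('get_obs', <function make.<locals>.<lambda> at 0x7fd518b505e0>), ('goto', <function make.<locals>.<lambda> at 0x7fd518b50680>), ('grasp_offset', 18.700000000000003), ('grip', <function make.<locals>.keyed.<locals>.call at 0x7fd518b509a0>), ('move_j', <function make.<locals>.<lambda> at 0x7fd518b50720>), ('move_l', <function make.<locals>.keyed.<locals>.call at 0x7fd518b50900>), ('regions_of', <function make.<locals>.keyed.<locals>.call at 0x7fd518b50e00>), ('sign_off', <function connect.<locals>.done at 0x7fd518ac3f60>), ('solve_ik', <function make.<locals>.ik at 0x7fd518b504a0>), ('spot_in', <function make.<locals>.keyed.<locals>.call at 0x7fd518b50c20>), ('wait', <function make.<locals>.<lambda> at 0x7fd518b50860>)]
```

View pics/top0.png

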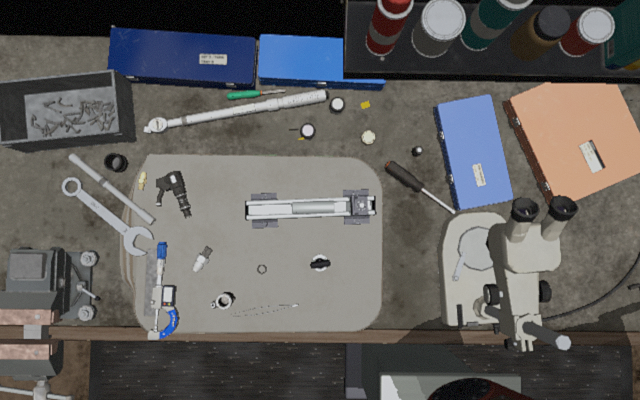

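View pics/top0c.png

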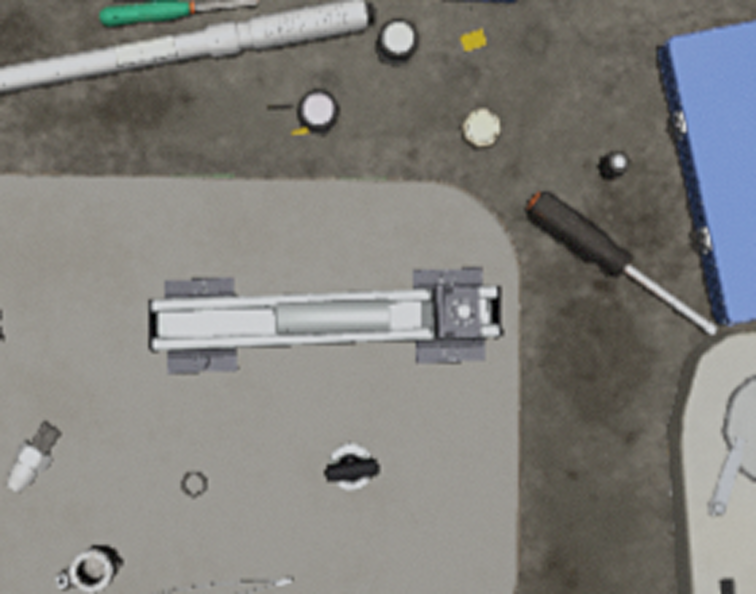

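View pics/scene0c.png

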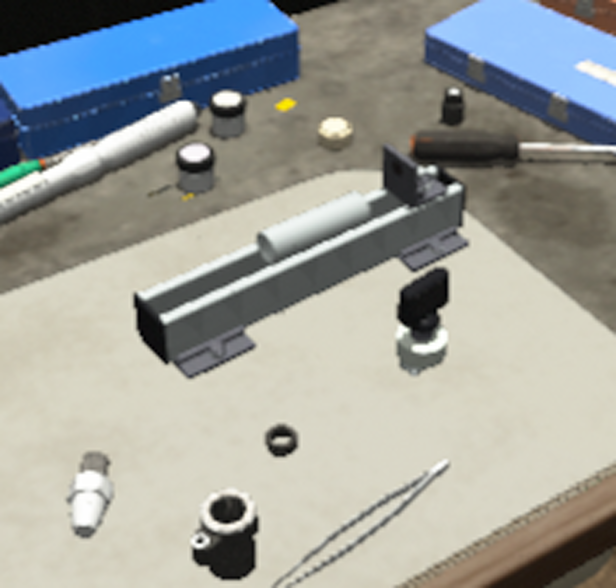

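```bash
cat > h.py <<'E'
from station import *
import numpy as np, cv2
from scipy.spatial.transform import Rotation as Ro
def ray(name,px):
    c=get_calibration(name); d=np.array([(px[0]-c["cx"])/c["fx"],(px[1]-c["cy"])/c["fy"],1])
    return -c["R"].T@c["t"], c["R"].T@d
def atz(name,px,z):
    o,d=ray(name,px); return o+d*(z-o[2])/d[2]
def tri(a,b):
    (o1,d1),(o2,d2)=ray("scene",a),ray("top",b)
    s=np.linalg.lstsq(np.c_[d1,-d2],o2-o1,rcond=None)[0]
    p,q=o1+s[0]*d1,o2+s[1]*d2; return (p+q)/2,np.linalg.norm(p-q)
def pose_T(o):
    T=np.eye(4);T[:3,:3]=Ro.from_euler('xyz',o["ee_rot"],degrees=True).as_matrix();T[:3,3]=o["tcp_pos"];return T
def wray(o,px):
    c=get_calibration("wrist");v=np.array([px[0]-c["cx"],px[1]-c["cy"]]);r=np.hypot(*v);th=r/c["fx"]
    d=np.r_[v/max(r,1e-9)*np.sin(th),np.cos(th)]
    M=pose_T(o)@c["mount"]; return M[:3,3],M[:3,:3]@d
def watz(o,px,z):
    p,d=wray(o,px); return p+d*(z-p[2])/d[2]
def wproj(o,X):
    c=get_calibration("wrist");M=np.linalg.inv(pose_T(o)@c["mount"]);p=M[:3,:3]@X+M[:3,3]
    r=np.hypot(p[0],p[1]);th=np.arctan2(r,p[2]);return np.array([c["cx"],c["cy"]])+p[:2]/r*th*c["fx"]
E
python3 - <<'E'
from h import *
cr=lambda x,y:(x/2.7+190,y/2.7+90)
print("rail ends",atz("top",cr(152,325),47),atz("top",cr(500,310),47))
print("left cap corners",[atz("top",cr(*p),47) for p in((152,299),(152,350),(499,287),(499,330))])
print("knob top",atz("top",cr(352,468),80), "wing ends",atz("top",cr(325,471),75),atz("top",cr(379,466),75))
sc=lambda x,y:(x/2.8+210,y/2.8+120)
print("knob scene",[atz("scene",sc(423,296),64)],tri(sc(423,296),cr(352,468)))
print("pipe ends",atz("top",cr(275,319),54),atz("top",cr(390,315),54),"bracket",atz("top",cr(436,310),89))
E
```

```text
rail ends [517.36438767 464.25827582  47.        ] [533.55776115 180.55291466  47.        ]
left cap corners [array([538.56356825, 464.72002641,  47.        ]), array([497.02858877, 463.81533101,  47.        ]), array([552.40374988, 181.47991471,  47.        ]), array([517.18127249, 181.27881876,  47.        ])]
knob top [405.93999808 300.8733904   80.        ] wing ends [402.98286977 321.99020263  75.        ] [407.41753019 279.46341626  75.        ]
knob scene [array([403.87629403, 301.24895696,  64.        ])] (array([404.78684105, 300.47203442,  62.98113856]), np.float64(0.12087391696810164))
pipe ends [523.30981655 364.04842923  54.        ] [527.84956565 270.90735998  54.        ] bracket [530.46780451 236.80966037  89.        ]
```

View pics/scene0.png

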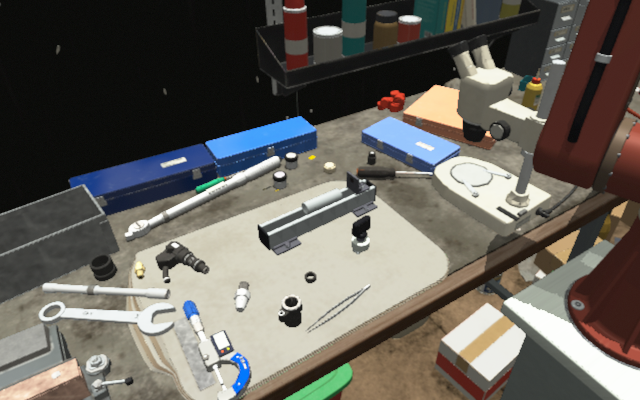

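```bash
python3 - <<'E'
from h import *
for a,b in(((462,50),(525,210)),((483,45),(563,208)),((555,62),(563,342)),((475,92),(490,262))): print(tri(a,b))
for p in([405,301,200],[330,-300,480],[330,-562,480],[200,-330,600],[400,-100,560],[350,0,560],[400,100,560],[420,-480,620],[405,290,350]):
    print(p,[ (q is not None and np.round(q,1)) for q in(solve_ik(p,[180,0,y]) for y in(0,-60))])
E
```

```text
(array([511.00480563, -24.55144677, 325.32141236]), np.float64(5.504051380957171))
(array([514.17405515, -89.87881137, 321.94572911]), np.float64(8.941365724055306))
(array([312.81266536, -60.61622071, 356.95377376]), np.float64(5.818984935438588))
(array([424.05235713,  13.32791449, 272.40416685]), np.float64(3.385510585263768))
[405, 301, 200] [array([ 28.6,  -0.7, 110.2,  -0. ,  70.5,  28.6]), array([ 28.6,  -0.7, 110.2,  -0. ,  70.5,  88.6])]
[330, -300, 480] [array([-51.3, -15.1,  93.6,  -0. , 101.5, -51.3]), array([-51.3, -15.1,  93.6,  -0. , 101.5,   8.7])]
[330, -562, 480] [array([-65.7,  11.2,  67.9,  -0. , 100.8, -65.7]), array([-65.7,  11.2,  67.9,  -0. , 100.8,  -5.7])]
[200, -330, 600] [array([-69.2, -19.5,  84.3,  -0. , 115.2, -69.2]), array([-69.2, -19.5,  84.3,  -0. , 115.2,  -9.2])]
[400, -100, 560] [array([-23.8, -17.6,  87.2,  -0. , 110.4, -23.8]), array([-23.8, -17.6,  87.2,  -0. , 110.4,  36.2])]
[350, 0, 560] [array([-11.5, -25.4,  92.6,  -0. , 112.8, -11.5]), array([-11.5, -25.4,  92.6,  -0. , 112.8,  48.5])]
[400, 100, 560] [array([  4.3, -17.6,  87.2,  -0. , 110.4,   4.3]), array([  4.3, -17.6,  87.2,  -0. , 110.4,  64.3])]
[420, -480, 620] [array([-55.1,  13.4,  50.7,  -0. , 115.9, -55.1]), array([-55.1,  13.4,  50.7,  -0. , 115.9,   4.9])]
[405, 290, 350] [array([ 27.5,  -7.7, 100.6,  -0. ,  87. ,  27.5]), array([ 27.5,  -7.7, 100.6,  -0. ,  87. ,  87.5])]
```

```bash
python3 - <<'E'
from h import *
goto([272,-562,500],[180,0,-64.2]);print(get_obs()["t"])
goto([400,200,480],[180,0,6]);print(get_obs()["t"])
goto([405,301,200],[180,0,6]);
o=get_obs();print(o["t"],o["tcp_pos"],o["ee_rot"])
im=get_image("wrist");cv2.imwrite("pics/w1.png",im[:,:,::-1])
import pickle;pickle.dump(o,open("o1.pkl","wb"))
for k in("stop","stop_knob","rail_slot"):
    for d in regions_of(k,"wrist")[:1]: print(k,d["extent"],d["score"])
E
```

```text
2.9917
5.7167
6.8583 [406.44857252 301.3477844  201.68713781] [-1.79939805e+02 -1.75144598e-01  5.97455927e+00]
stop [310.6, 183.5, 32.0, 62.0] 0.75
stop_knob [415.4, 160.6, 87.9, 262.5] 0.74
rail_slot [417.3, 159.0, 89.8, 264.6] 0.96
```

View pics/w1.png

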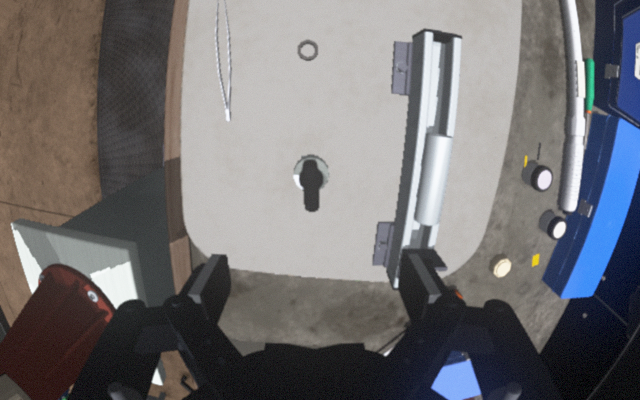

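```bash
python3 - <<'E'
import cv2
a=cv2.imread('pics/w1.png')
cv2.imwrite('pics/w1s.png',cv2.resize(a[140:230,260:370],None,fx=7,fy=6.6,interpolation=2))
cv2.imwrite('pics/w1r.png',cv2.resize(a[20:290,370:480],None,fx=4,fy=2.2,interpolation=2))
E
```

```text
(no output)
```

View pics/w1s.png

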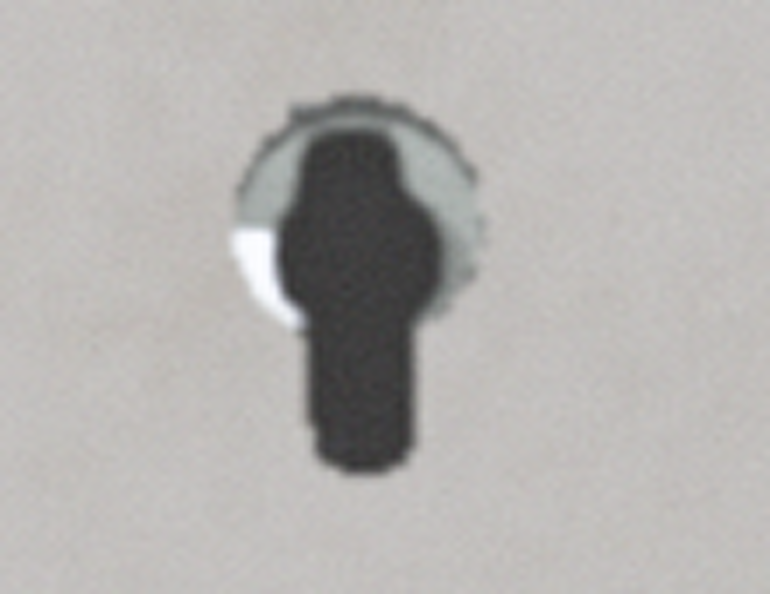

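View pics/w1r.png

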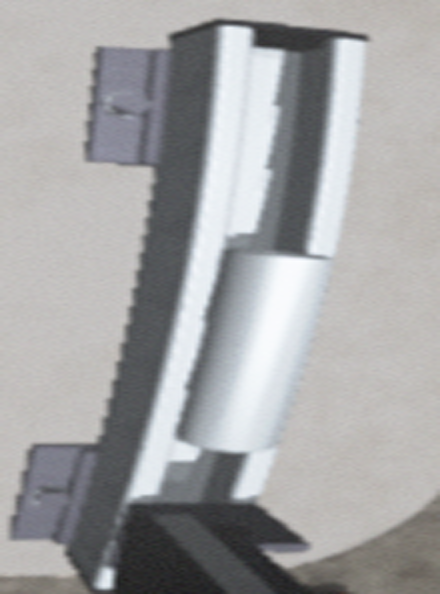

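```bash
python3 - <<'E'
from h import *
import pickle;o=pickle.load(open("o1.pkl","rb"))
s=lambda x,y:(x/7+260,y/6.6+140)
r=lambda x,y:(x/4+370,y/2.2+20)
a=watz(o,s(363,470),79);b=watz(o,s(350,130),49);print(a,b,(a+b)/2)
print("hub/ collar", [watz(o,s(*p),27) for p in((358,97),(237,205),(478,205))])
from scipy.optimize import least_squares
# line fit of rail edges z=47: left outer edge of top lip, right outer edge
L=[(219,28),(205,150),(185,300),(155,420)];  R=[(368,40),(355,150),(334,250)]
IL=[(253,35),(240,110),(222,235)]; IR=[(330,42),(318,140),(308,245)]
for n,P in(("L",L),("R",R),("IL",IL),("IR",IR)):
    W=np.array([watz(o,r(*p),47) for p in P]);m=W.mean(0);u,sv,vt=np.linalg.svd(W-m);d=vt[0]*np.sign(-vt[0][1])
    # x at y=322
    print(n,W[:,:2].round(1).tolist(),"ang",np.degrees(np.arctan2(d[1],d[0])),"x@400",m[0]+d[0]/d[1]*(400-m[1]),"ressv",sv[1])
print("pipe near end",watz(o,r(283,250),54),watz(o,r(230,250),54))
E
```

```text
[406.67652706 280.21996712  79.        ] [400.54405443 321.62629125  49.        ] [403.61029074 300.92312918  64.        ]
hub/ collar [array([401.42799558, 322.57649182,  27.        ]), array([385.10276003, 303.34250305,  27.        ]), array([421.1219917 , 307.03634496,  27.        ])]
L [[498.5, 462.5], [501.1, 405.6], [506.6, 337.0], [509.9, 278.3]] ang -86.31154488276269 x@400 502.1379395815044 ressv 0.870855840369683
R [[539.7, 466.9], [542.0, 413.7], [543.7, 366.3]] ang -87.68315687442423 x@400 542.4450338669775 ressv 0.14687439511087258
IL [[507.7, 461.3], [508.0, 425.6], [511.3, 368.1]] ang -87.67503363502952 x@400 509.7382335534568 ressv 0.91320424109055
IR [[529.0, 463.1], [530.9, 416.2], [535.8, 367.4]] ang -85.89271027070475 x@400 533.0261123335495 ressv 1.1890327006257668
pipe near end [526.10739648 364.34576664  54.        ] [511.8652775  362.12551419  54.        ]
```

```bash
python3 - <<'E'
from h import *
o=get_obs();print(o["t"],o["tcp_pos"],o["wrist_force"])
grip(40,60)
goto([404,301,90],[180,0,7])
move_l([404,301,51],speed=60)
o=get_obs();print(o["t"],o["tcp_pos"],o["ee_rot"],o["wrist_force"],o["grip_width"])
grip(5,60)
o=get_obs();print(o["t"],o["tcp_pos"],o["ee_rot"],o["wrist_force"],o["grip_width"])
move_l([404,301,130],speed=150)
wait(0.2)
o=get_obs();print(o["t"],o["tcp_pos"],o["ee_rot"],o["wrist_force"],o["moment"],o["grip_width"])
im=get_image("wrist");cv2.imwrite("pics/w2.png",im[:,:,::-1])
im=get_image("scene");cv2.imwrite("pics/s2.png",cv2.resize(im[100:260,270:480,::-1],None,fx=3.5,fy=3.5))
import pickle;pickle.dump(o,open("o2.pkl","wb"))
E
```

```text
7.0583 [406.37750688 301.30072287 201.92641201] [ 0.3597984  -0.43079239  0.14194397]
8.8833 [404.07212753 301.03894698  50.93785018] [1.79997344e+02 3.97302133e-03 7.00078539e+00] [-0.17228585  0.14458204  0.76564557] 40.16168865863164
9.2333 [404.21458916 301.30399381  51.66484264] [-1.79973501e+02 -2.52511019e-02  6.99811590e+00] [-1.84607188 -0.40422422  3.84653347] 13.23659454331543
10.1083 [402.89648748 300.34767374 128.35542333] [1.79931452e+02 1.68657583e-01 6.99733403e+00] [ 0.13733449 -0.05358522 -1.20702327] [ 0.03327763  0.03734649 -0.00864751] 13.425864638195511
```

View pics/w2.png

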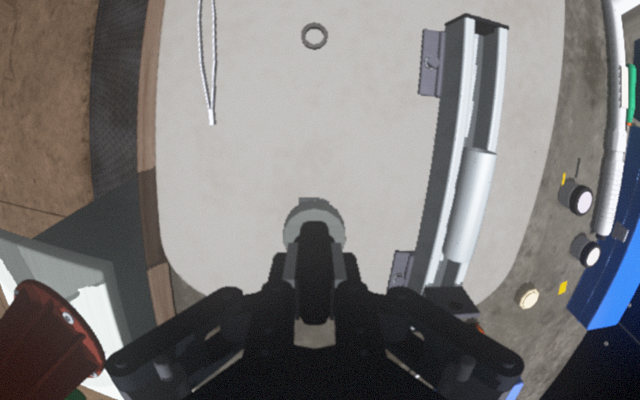

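View pics/s2.png

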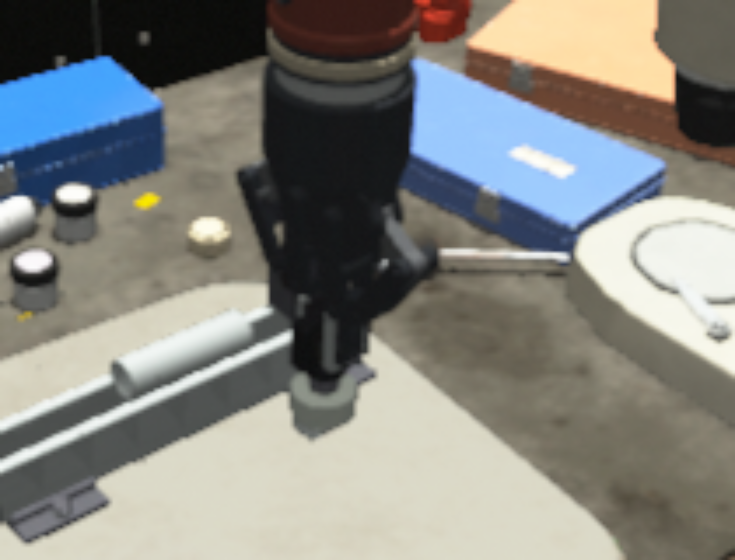

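```bash
python3 - <<'E'
from h import *
import pickle
goto([521.8,402,150],[180,0,3.2])
move_l([521.8,402,130],speed=50)
o=get_obs();print(o["t"],o["tcp_pos"],o["ee_rot"],o["wrist_force"],o["moment"],o["grip_width"])
im=get_image("wrist");cv2.imwrite("pics/w3.png",im[:,:,::-1])
im2=get_image("top");cv2.imwrite("pics/t3.png",im2[:,:,::-1])
im2=get_image("scene");cv2.imwrite("pics/s3.png",im2[:,:,::-1])
pickle.dump(o,open("o3.pkl","wb"))
cv2.imwrite("pics/w3c.png",cv2.resize(im[0:330,220:430,::-1],None,fx=3,fy=1.8,interpolation=2))
cv2.imwrite("pics/s3c.png",cv2.resize(cv2.imread("pics/s3.png")[130:270,220:400],None,fx=4,fy=4,interpolation=2))
E
```

```text
11.4333 [521.42603878 401.70008665 129.54148167] [1.79976497e+02 4.22356104e-02 3.19615863e+00] [ 0.41533624 -0.16696355 -2.03586492] [-0.02173875  0.02891217  0.00176627] 13.250696551610934
```

View pics/w3c.png

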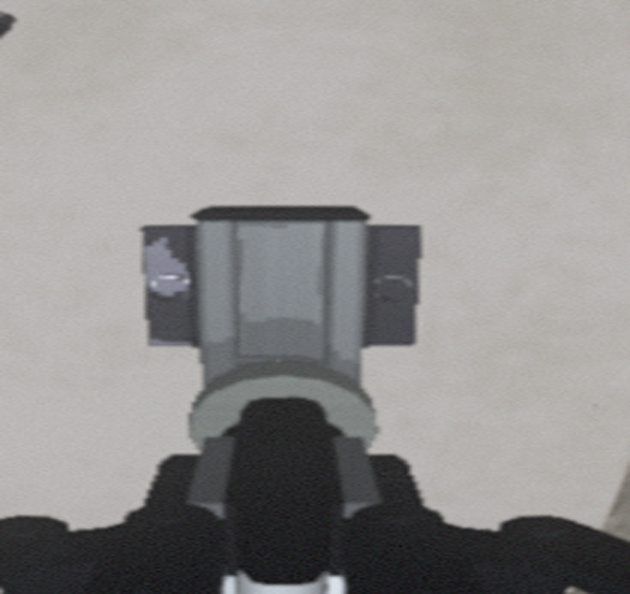

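View pics/s3c.png

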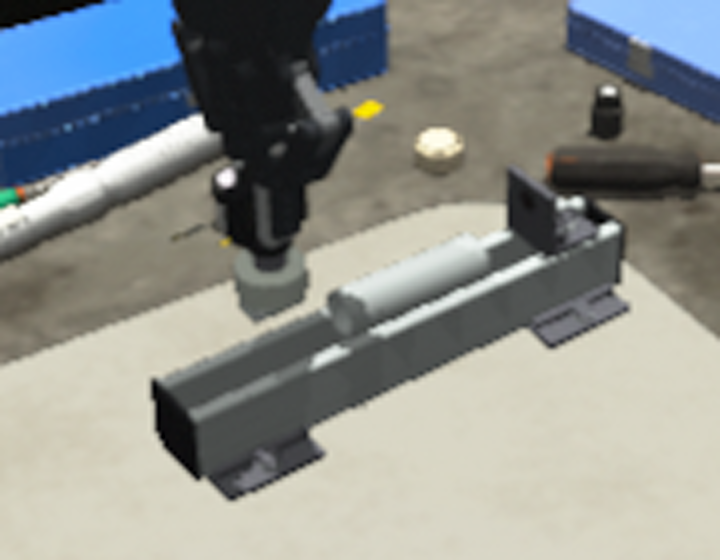

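```bash
python3 - <<'E'
from h import *
import pickle;o=pickle.load(open("o3.pkl","rb"))
g=cv2.GaussianBlur(cv2.imread("pics/w3.png"),(0,0),0.7).mean(2) if False else cv2.cvtColor(cv2.imread("pics/w3.png"),cv2.COLOR_BGR2GRAY).astype(float)
for r in(128,135,145,160,175,185,190): print(r,g[r-1:r+2,280:346].mean(0).astype(int).tolist())
c=get_calibration("wrist")
T=pose_T(o)
for z,n in((78,"collar bottom edge"),):
    pass
org=T[:3,3]+np.array([0,0,-51.7]);print("orig",org)
print("stud axis px at z", [(z,wproj(o,np.r_[T[:2,3],z]).round(2)) for z in(47,78,88,105,120)])
E
```

```text
128 [80, 76, 70, 71, 74, 91, 110, 125, 135, 140, 140, 139, 140, 140, 136, 132, 124, 109, 108, 126, 136, 139, 138, 137, 138, 138, 140, 140, 141, 141, 143, 142, 142, 141, 140, 141, 143, 142, 142, 141, 142, 142, 142, 143, 145, 147, 144, 135, 111, 102, 110, 121, 134, 145, 144, 144, 144, 144, 142, 134, 124, 107, 91, 75, 72, 69]
135 [80, 77, 69, 70, 74, 92, 109, 123, 134, 137, 138, 138, 139, 137, 138, 133, 121, 111, 106, 109, 118, 131, 135, 136, 139, 136, 139, 138, 142, 142, 141, 143, 142, 141, 141, 140, 140, 139, 140, 142, 139, 142, 139, 143, 141, 144, 137, 121, 106, 101, 109, 120, 134, 142, 144, 143, 142, 144, 140, 131, 120, 104, 85, 74, 71, 72]
145 [96, 87, 75, 68, 73, 84, 101, 118, 129, 137, 137, 135, 138, 137, 136, 131, 124, 113, 106, 107, 116, 128, 136, 135, 135, 137, 135, 137, 140, 140, 141, 141, 138, 139, 139, 141, 139, 137, 140, 140, 137, 142, 139, 138, 139, 141, 135, 118, 99, 101, 109, 123, 135, 140, 140, 142, 142, 141, 138, 130, 118, 100, 80, 71, 70, 72]
160 [129, 121, 104, 77, 69, 77, 96, 113, 124, 135, 134, 135, 135, 137, 135, 131, 124, 115, 104, 109, 131, 135, 134, 135, 131, 
[... 680 characters left out ...]
 111, 110, 111, 112, 112, 112, 109, 111, 110, 110, 112, 112, 113, 112, 106, 97, 101, 114, 125, 133, 132, 133, 134, 133, 131, 124, 117, 100, 77, 68, 68, 70, 72]
190 [103, 104, 99, 87, 69, 62, 77, 96, 112, 113, 114, 118, 117, 117, 114, 111, 107, 104, 91, 96, 106, 112, 108, 109, 108, 109, 109, 111, 108, 112, 110, 111, 110, 108, 110, 110, 111, 111, 108, 109, 110, 112, 110, 111, 111, 111, 111, 105, 97, 99, 113, 126, 133, 131, 133, 131, 133, 130, 125, 116, 98, 76, 68, 74, 80, 81]
orig [521.42603878 401.70008665  77.84148167]
stud axis px at z [(47, array([314.52, 204.2 ])), (78, array([314.56, 219.68])), (88, array([314.57, 225.63])), (105, array([314.59, 237.08])), (120, array([314.62, 248.89]))]
```

```bash
python3 - <<'E'
from h import *
import pickle;o=pickle.load(open("o3.pkl","rb"))
g=cv2.cvtColor(cv2.imread("pics/w3.png"),cv2.COLOR_BGR2GRAY).astype(float)
T=np.linalg.inv(pose_T(o));P=[]
for r in range(126,192,4):
    row=cv2.GaussianBlur(g[r-1:r+2].mean(0)[None],(0,0),0.8)[0]
    l=285+np.argmax(np.diff(row)[283:292])-2; 
    m1=294+np.argmin(row[294:304]);m2=323+np.argmin(row[323:333])
    def sub(m):
        a,b,c=row[m-1:m+2];return m+0.5*(a-c)/(a-2*b+c)
    c=(sub(m1)+sub(m2))/2
    X=(T@np.r_[watz(o,(c,r),47),1]);P.append(X[:2])
P=np.array(P);k=np.polyfit(P[:,1],P[:,0],1);print(P.round(2)[::3],"slope deg",np.degrees(np.arctan(k[0])),"x at 0",k[1],P[:,0].mean())
for r in range(222,236,3):
    print(r,g[r-1:r+2,280:350].mean(0).astype(int).tolist())
E
```

```text
[[ -0.64 -59.86]
 [ -0.66 -51.05]
 [ -0.66 -42.16]
 [ -0.88 -33.14]
 [ -0.68 -23.97]
 [ -0.75 -14.63]] slope deg -0.101215409249937 x at 0 -0.7937784500301095 -0.7302288723155457
222 [182, 182, 181, 177, 158, 114, 89, 99, 117, 127, 133, 131, 133, 132, 133, 131, 131, 132, 131, 131, 133, 129, 116, 96, 82, 76, 63, 55, 51, 48, 49, 48, 47, 48, 50, 49, 46, 47, 46, 47, 51, 54, 65, 77, 87, 103, 123, 130, 134, 135, 133, 133, 135, 134, 135, 132, 134, 135, 135, 127, 113, 98, 91, 113, 161, 179, 181, 179, 179, 178]
225 [182, 184, 182, 164, 111, 95, 107, 121, 128, 129, 129, 129, 128, 127, 128, 128, 130, 129, 129, 127, 122, 100, 68, 48, 40, 43, 40, 43, 40, 40, 41, 40, 41, 40, 41, 39, 38, 42, 44, 39, 38, 42, 41, 40, 41, 50, 70, 103, 124, 132, 131, 131, 130, 129, 131, 132, 131, 129, 129, 131, 129, 122, 111, 112, 153, 175, 180, 178, 178, 178]
228 [182, 181, 175, 155, 124, 118, 126, 128, 129, 126, 128, 128, 127, 131, 127, 128, 129, 129, 126, 117, 86, 55, 41, 42, 42, 42, 44, 43, 40, 42, 40, 37, 42, 41, 43, 37, 40, 40, 38, 40, 42, 40, 44, 40, 41, 38, 42, 60, 98, 120, 128, 128, 130, 129, 131, 128, 132, 130, 131, 130, 131, 131, 129, 121, 124, 157, 178, 180, 182, 182]
231 [182, 181, 157, 114, 119, 126, 126, 129, 128, 127, 129, 128, 126, 128, 129, 126, 128, 129, 126, 113, 67, 43, 43, 38, 42, 42, 40, 38, 43, 39, 40, 41, 39, 40, 38, 41, 39, 42, 42, 41, 41, 41, 39, 40, 43, 42, 42, 44, 76, 111, 127, 131, 129, 130, 130, 130, 129, 130, 128, 129, 130, 130, 131, 130, 133, 161, 179, 182, 182, 181]
234 [183, 181, 160, 121, 120, 128, 127, 128, 130, 129, 128, 128, 127, 129, 127, 130, 128, 119, 106, 82, 52, 43, 39, 41, 40, 40, 40, 40, 42, 39, 40, 43, 40, 42, 40, 40, 41, 39, 41, 40, 40, 41, 39, 40, 39, 41, 41, 42, 55, 88, 111, 122, 128, 132, 130, 132, 130, 132, 129, 130, 130, 130, 130, 129, 137, 163, 178, 180, 180, 182]
```

```bash
python3 - <<'E'
from h import *
X,Y=521.65,402.2
for z in(108,101,98,95,92,89,86,83):
    move_l([X,Y,z],speed=40)
    o=get_obs();f=o["wrist_force"];print(z,o["t"],o["tcp_pos"].round(2),f.round(1),o["moment"].round(2))
    if f[2]>9: break
E
```

```text
108 12.2833 [521.67 402.18 107.84] [-0.4  0.5 -1.6] [-0.01 -0.02  0.04]
101 12.6083 [521.3  401.99 100.47] [-0.4 -0.5 -1.9] [-0.02 -0.01  0.01]
98 12.8583 [521.45 402.08  97.7 ] [ 0.5 -0.4 -1.1] [-0.    0.06  0.01]
95 13.1083 [521.44 402.04  94.66] [-0.  -0.4 -1.1] [-0.04  0.    0.05]
92 13.3583 [521.44 402.07  91.62] [-0.4  0.1 -1.2] [-0.02  0.01  0.02]
89 13.6083 [521.74 402.25  88.96] [-0.5 -0.3 -2.2] [-0.01 -0.01 -0.02]
86 13.8583 [521.96 402.34  86.58] [-1.5 -0.8  0.7] [-0.06  0.16 -0.04]
83 14.1083 [521.96 402.38  83.57] [-0.8 -1.   3.9] [-0.15  0.25  0.01]
```

```bash
python3 - <<'E'
from h import *
X,Y=521.4,402
move_l([X,Y,80],speed=30)
o=get_obs();print(o["t"],o["tcp_pos"].round(2),o["wrist_force"].round(1),o["moment"].round(2))
for yaw in(-6,-16,-31,-46,-61,-76,-86.8):
    goto([X,Y,79.8],[180,0,yaw])
    o=get_obs();f=o["wrist_force"];print(yaw,o["t"],o["tcp_pos"].round(2),o["ee_rot"].round(2)[2],f.round(1),o["moment"].round(2),round(o["grip_width"],2))
    if np.hypot(f[0],f[1])>12 or abs(f[2])>15 or abs(o["moment"][2])>0.6: print("stop");break
im=get_image("wrist");cv2.imwrite("pics/w4.png",im[:,:,::-1])
im=get_image("scene");cv2.imwrite("pics/s4.png",cv2.resize(im[130:270,220:400,::-1],None,fx=4,fy=4,interpolation=2))
E
```

```text
14.3583 [521.96 402.35  80.97] [-2.2 -0.9  6.2] [-0.17  0.3   0.  ]
-6 14.6333 [522.46 402.77  81.23] -6.03 [-1.2 -0.3  5.7] [-0.13  0.19 -0.11] 13.3
-16 14.925 [522.76 403.01  81.41] -16.03 [-0.1 -0.1  6.1] [-0.07  0.17 -0.05] 12.94
-31 15.2833 [522.21 403.64  81.43] -31.03 [-2.6  1.7  5.5] [0.29 0.4  0.01] 12.64
-46 15.6417 [520.88 404.59  81.26] -46.03 [-5.1  4.2  6.3] [0.7  0.85 0.03] 12.96
-61 16.0 [520.32 404.98  81.14] -61.03 [-5.1  4.3  6.3] [0.89 1.01 0.03] 13.13
-76 16.3583 [520.31 405.06  81.14] -76.04 [-5.6  4.9  6. ] [0.89 1.   0.07] 13.23
-86.8 16.6583 [520.31 405.12  81.15] -86.84 [-4.   5.   5.4] [0.9  0.99 0.04] 13.48
```

View pics/w4.png

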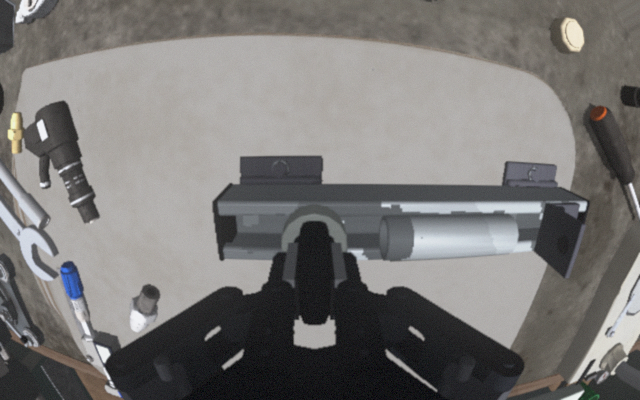

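View pics/s4.png

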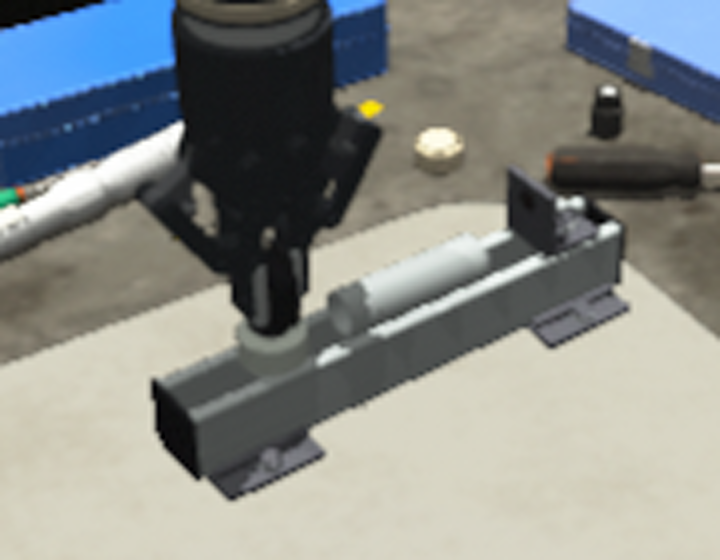

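```bash
python3 - <<'E'
from h import *
c=get_calibration("wrist");M=np.linalg.inv(c["mount"])
def pj(p):
    q=M[:3,:3]@np.array(p)+M[:3,3];r=np.hypot(q[0],q[1]);th=np.arctan2(r,q[2]);return np.array([c["cx"],c["cy"]])+q[:2]/r*th*c["fx"]
for d in(-3,-2,-1,0,1): print(d,"wing upper end bottom/top",pj([0,d-22,4.7])[1],pj([0,d-22,-28])[1],"lower end top",pj([0,d+22,-28])[1],pj([0,d+22,-22])[1],"collar far edge top(27 free)",pj([0,d-19,24.7])[1],"bottom",pj([0,d-19,41.7])[1])
a=cv2.imread("pics/w2.png");cv2.imwrite("pics/w2c.png",cv2.resize(a[190:340,270:360],None,fx=6,fy=4,interpolation=2))
g=cv2.cvtColor(a,cv2.COLOR_BGR2GRAY)
print(g[196:230,313:317].mean(1).astype(int).tolist()); print(g[312:335,312:318].mean(1).astype(int).tolist())
E
```

```text
-3 wing upper end bottom/top 210.3932434716955 238.92506098256746 lower end top 320.4809554589384 312.62921277625526 collar far edge top(27 free) 202.78403562233873 bottom 193.66091740311506
-2 wing upper end bottom/top 212.2315461242486 241.10544084202616 lower end top 322.00854552277804 314.14515874910103 collar far edge top(27 free) 204.43189820886425 bottom 195.18677949092248
-1 wing upper end bottom/top 214.0613915996088 243.2705456653637 lower end top 323.52288137085105 315.64869862464855 collar far edge top(27 free) 206.0734615622049 bottom 196.70773754968087
0 wing upper end bottom/top 215.88271125755216 245.42032601149432 lower end top 325.0240632855043 317.1399140671733 collar far edge top(27 free) 207.70867002867823 bottom 198.2237421756506
1 wing upper end bottom/top 217.69543945461245 247.55473904318947 lower end top 326.5121922870168 318.6188876935547 collar far edge top(27 free) 209.33746980179015 bottom 199.73474523579483
[182, 143, 104, 102, 104, 98, 93, 91, 90, 91, 93, 95, 111, 131, 144, 145, 141, 141, 141, 141, 140, 141, 142, 140, 117, 71, 49, 47, 51, 51, 47, 51, 49, 47]
[27, 25, 25, 26, 26, 26, 22, 23, 29, 27, 23, 23, 39, 76, 95, 99, 100, 99, 99, 99, 102, 102, 101]
```

View pics/w2c.png

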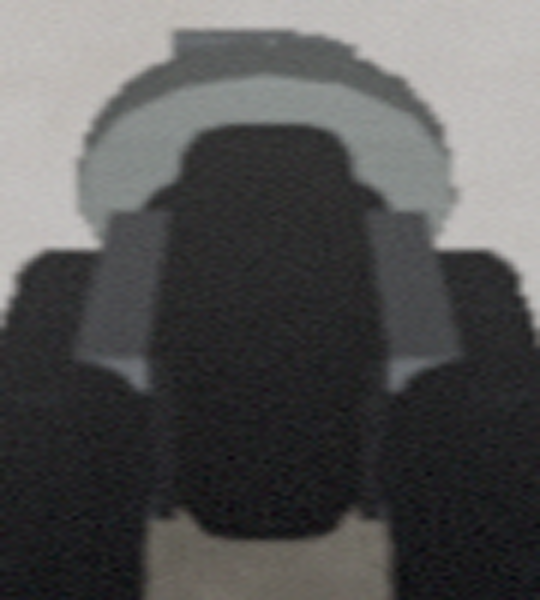

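```bash
python3 - <<'E'
from h import *
X0=520.0
for y in(402,399,396,393,390,388):
    move_l([X0+0.056*(405-y),y,78.6],speed=25)
    o=get_obs();f=o["wrist_force"];p=o["tcp_pos"];print(y,round(o["t"],2),p.round(2),"xr",round(p[0]-0.056*(405-p[1]),2),f.round(1),o["moment"].round(2),round(o["ee_rot"][2],1))
    if abs(f[1])>14 or abs(f[0])>12 or f[2]>14: print("stop");break
E
```

```text
402 17.01 [520.2  405.08  80.59] xr 520.2 [-3.8  3.7  6.7] [0.79 0.73 0.02] -86.8
399 17.27 [520.32 403.03  80.7 ] xr 520.21 [-3.8  6.3  5.4] [1.25 0.78 0.07] -86.8
396 17.54 [520.45 400.23  80.72] xr 520.18 [-3.5  6.4  6.2] [1.33 0.79 0.07] -86.8
393 17.81 [520.6  397.28  80.74] xr 520.17 [-4.   7.6  5.9] [1.35 0.82 0.07] -86.8
390 18.07 [520.8  394.29  80.76] xr 520.2 [-4.9  6.5  5.6] [1.39 0.88 0.07] -86.8
388 18.32 [520.91 392.42  80.79] xr 520.21 [-3.7  7.2  6.3] [1.41 0.87 0.09] -86.8
```

```bash
python3 - <<'E'
from h import *
for y,X0 in((386.5,519.3),(385,518.6),(383.5,518.0)):
    move_l([X0+0.056*(405-y),y,78.6],speed=25)
    o=get_obs();f=o["wrist_force"];p=o["tcp_pos"];print(y,round(o["t"],2),p.round(2),"xr",round(p[0]-0.056*(405-p[1]),2),f.round(1),o["moment"].round(2),round(o["ee_rot"][2],1))
    if abs(f[1])>14 or abs(f[0])>12 or f[2]>14: print("stop");break
im=get_image("wrist");cv2.imwrite("pics/w5.png",im[:,:,::-1])
cv2.imwrite("pics/w5c.png",cv2.resize(im[140:340,200:460,::-1],None,fx=3,fy=3,interpolation=2))
E
```

```text
386.5 18.57 [520.88 390.72  80.87] xr 520.08 [-2.6  7.2  5.9] [ 1.28  0.72 -0.01] -86.8
385 18.82 [520.89 388.98  81.04] xr 519.99 [-2.1  5.   6.9] [1.11 0.45 0.07] -86.8
383.5 19.07 [520.95 387.13  81.16] xr 519.95 [-2.1  4.2  5.9] [1.05 0.31 0.05] -86.8
```

View pics/w5c.png

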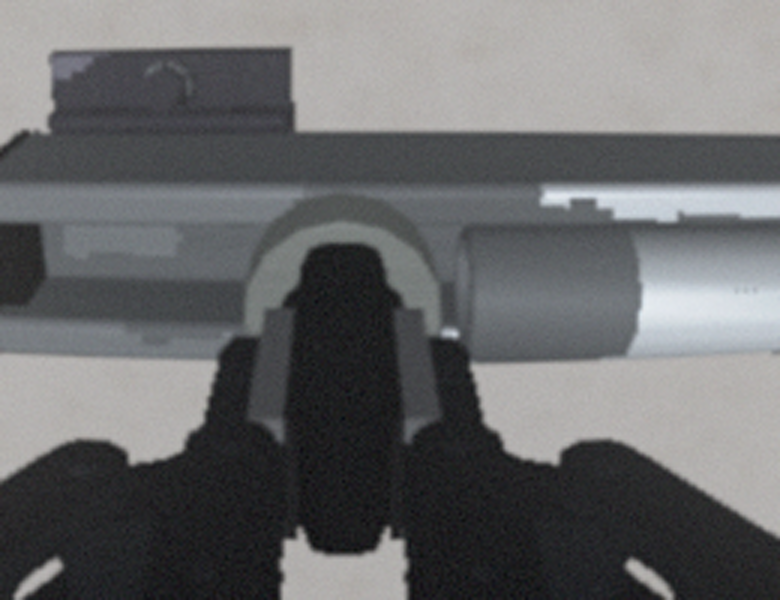

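```bash
python3 - <<'E'
from h import *
for y,X0 in((382.5,517.3),(381.5,516.6),(380.5,516.2),(379.5,516),(378,516),(376.5,516)):
    move_l([X0+0.056*(405-y),y,78.2],speed=20)
    o=get_obs();f=o["wrist_force"];p=o["tcp_pos"];print(y,round(o["t"],2),p.round(2),"xr",round(p[0]-0.056*(405-p[1]),2),f.round(1),o["moment"].round(2),round(o["ee_rot"][2],1))
    if abs(f[1])>14 or abs(f[0])>12 or f[2]>14: print("stop");break
E
```

```text
382.5 19.38 [520.84 385.95  80.96] xr 519.77 [-0.3  4.4  6.5] [ 0.89  0.1  -0.  ] -86.8
381.5 19.62 [520.62 384.81  81.09] xr 519.49 [0.6 4.  6.9] [ 0.71 -0.03 -0.02] -86.8
380.5 19.88 [520.51 383.7   81.13] xr 519.32 [1.3 4.3 6.8] [ 0.85 -0.11 -0.1 ] -86.8
379.5 20.12 [520.37 382.66  81.11] xr 519.12 [1.2 3.8 5.7] [ 0.8  -0.02 -0.03] -86.8
378 20.38 [520.41 381.38  81.17] xr 519.08 [0.8 4.  6.1] [ 0.87 -0.04 -0.  ] -86.8
376.5 20.62 [520.42 380.38  81.23] xr 519.04 [0.2 5.3 6.2] [ 1.02 -0.01 -0.02] -86.9
```

```bash
python3 - <<'E'
from h import *
y=376.5;X0=516
ys=list(np.arange(373,350,-3))+list(np.arange(351,334,-1.))
for y in ys:
    move_l([X0+0.056*(405-y),y,78.0],speed=25 if y>352 else 15)
    o=get_obs();f=o["wrist_force"];p=o["tcp_pos"];print(y,round(o["t"],2),p.round(2),"xr",round(p[0]-0.056*(405-p[1]),2),f.round(1),o["moment"].round(2)[:2])
    if abs(f[1])>10 or abs(f[0])>12 or f[2]>14: print("stop");break
E
```

```text
373 20.92 [520.59 376.83  81.03] xr 519.01 [-0.   5.9  6.3] [1.09 0.01]
370 21.18 [520.8  373.88  81.07] xr 519.06 [0.4 6.2 6.7] [1.04 0.06]
367 21.45 [520.97 370.86  81.05] xr 519.06 [-0.5  6.   6.3] [1.09 0.05]
364 21.72 [521.14 367.82  81.02] xr 519.06 [0.6 5.3 6.7] [ 1.07 -0.  ]
361 21.98 [521.3  364.81  81.01] xr 519.05 [-0.   4.9  5.8] [ 1.06 -0.04]
358 22.25 [521.43 361.8   80.99] xr 519.02 [0.2 6.1 5.6] [1.05 0.05]
355 22.52 [521.66 358.76  81.01] xr 519.07 [0.  5.6 6.7] [1.04 0.06]
352 22.87 [521.78 355.9   81.  ] xr 519.03 [-0.1  6.2  7.1] [1.1  0.07]
351.0 23.12 [521.85 355.04  81.02] xr 519.05 [0.  6.7 6.8] [1.15 0.01]
350.0 23.37 [521.9  354.06  81.03] xr 519.05 [-0.6  5.4  6.3] [1.17 0.06]
349.0 23.62 [521.95 353.07  81.02] xr 519.05 [0.5 6.3 6.5] [1.18 0.06]
348.0 23.87 [521.99 352.08  81.  ] xr 519.03 [0.1 6.  6.6] [1.15 0.04]
347.0 24.12 [522.06 351.06  81.01] xr 519.04 [-0.   6.2  7. ] [1.2  0.06]
346.0 24.37 [522.11 350.03  80.99] xr 519.03 [0.7 5.6 6.5] [1.18 0.09]
345.0 24.62 [522.15 349.07  81.01] xr 519.02 [-0.3  6.   6.9] [1.24 0.07]
344.0 24.87 [522.23 348.05  81.01] xr 519.04 [0.6 5.6 6.3] [1.18 0.04]
343.0 25.12 [522.27 347.04  80.98] xr 519.02 [-0.1  5.7  5.6] [1.16 0.06]
342.0 25.37 [522.34 346.04  80.99] xr 519.04 [-0.2  6.2  6.4] [1.22 0.05]
341.0 25.62 [522.36 345.2   80.99] xr 519.01 [-0.8  6.8  6.8] [1.25 0.09]
340.0 25.87 [522.38 345.09  81.19] xr 519.03 [-0.3  8.5  5.6] [1.64 0.12]
339.0 26.12 [522.4  344.97  81.37] xr 519.04 [-0.6 10.1  5.6] [1.98 0.23]
stop
```

```bash
python3 - <<'E'
from h import *
X0=516
for y in(338,337,336.2):
    move_l([X0+0.056*(405-y),y,77.6],speed=15)
    o=get_obs();f=o["wrist_force"];p=o["tcp_pos"];print(y,round(o["t"],2),p.round(2),f.round(1),o["moment"].round(2),o["ee_rot"].round(2))
for i in range(7):
    wait(0.1);o=get_obs();print(o["tcp_pos"].round(2),o["wrist_force"].round(1),o["moment"].round(2))
E
```

```text
338 26.37 [522.43 344.89  81.23] [-1.5 13.2  6.1] [2.38 0.27 0.01] [-179.51    0.79  -86.91]
337 26.62 [522.45 344.73  81.43] [-1.4 14.1  5.9] [2.66 0.37 0.06] [-179.5     0.89  -86.92]
336.2 26.87 [522.47 344.66  81.58] [-1.6 15.9  7.2] [3.07 0.42 0.05] [-179.48    0.97  -86.93]
[522.47 344.66  81.56] [-1.4 16.2  5.9] [3.02 0.39 0.06]
[522.46 344.68  81.58] [-1.4 15.4  6. ] [3.   0.41 0.04]
[522.47 344.65  81.56] [-1.5 15.7  6. ] [3.   0.42 0.06]
[522.45 344.65  81.56] [-1.4 16.4  5.8] [2.98 0.4  0.05]
[522.47 344.67  81.58] [-1.7 15.7  5.5] [2.98 0.39 0.05]
[522.48 344.67  81.58] [-1.9 15.9  5.6] [3.04 0.45 0.02]
[522.46 344.66  81.57] [-1.6 15.8  6.2] [2.95 0.4  0.03]
```

```bash
python3 - <<'E'
from h import *
X0=516
for y,z in((340,78),(341,79.5),(341,81),(341,82.5),(341,84),(341,85.2)):
    move_l([X0+0.056*(405-y),y,z],speed=15)
    o=get_obs();f=o["wrist_force"];p=o["tcp_pos"];print(y,z,round(o["t"],2),p.round(2),"xr",round(p[0]-0.056*(405-p[1]),2),f.round(1),o["moment"].round(2),o["ee_rot"].round(2))
    if f[2]<-6: print("stop");break
im=get_image("wrist");cv2.imwrite("pics/w6.png",im[:,:,::-1])
cv2.imwrite("pics/w6c.png",cv2.resize(im[140:340,200:460,::-1],None,fx=3,fy=3,interpolation=2))
E
```

```text
340 78 27.98 [522.37 345.1   81.16] xr 519.01 [0.1 8.5 6. ] [1.63 0.17 0.02] [-179.54    0.58  -86.86]
341 79.5 28.24 [522.34 345.21  82.33] xr 518.99 [0.6 7.  4.6] [ 1.25  0.01 -0.03] [-179.56    0.48  -86.85]
341 81 28.49 [522.33 345.18  83.64] xr 518.98 [1.1 6.3 3.9] [ 1.35 -0.05 -0.02] [-179.56    0.49  -86.85]
341 82.5 28.74 [522.29 345.14  84.86] xr 518.93 [0.3 7.2 3.5] [ 1.33 -0.12  0.  ] [-179.56    0.49  -86.86]
341 84 28.99 [522.23 345.07  85.15] xr 518.88 [ 2.6  7.8 -1. ] [ 1.55 -0.48 -0.01] [-179.55    0.5   -86.86]
341 85.2 29.24 [522.21 345.03  85.25] xr 518.85 [ 5.1  8.9 -6.1] [ 1.75 -0.89 -0.  ] [-179.54    0.51  -86.87]
stop
```

View pics/w6c.png

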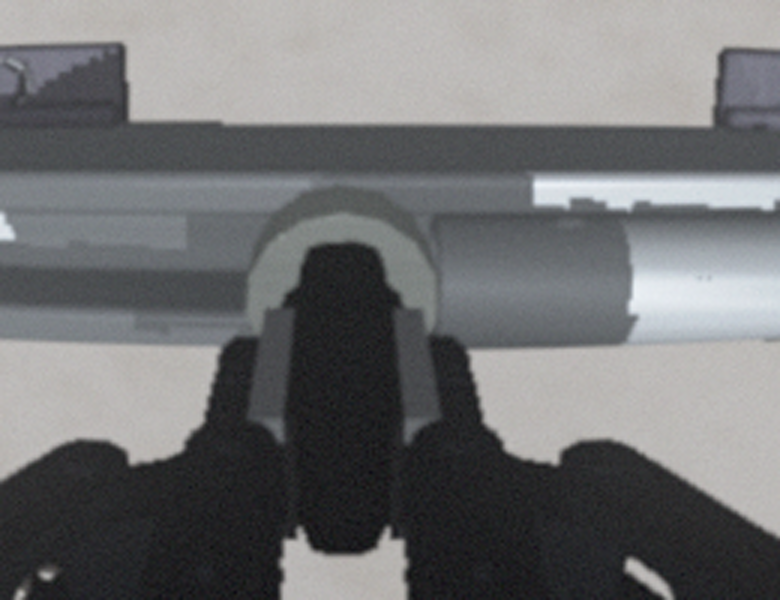

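```bash
python3 - <<'E'
from h import *
def st(s):
    o=get_obs();p=o["tcp_pos"];print(s,round(o["t"],2),p.round(2),o["wrist_force"].round(1),o["moment"].round(2),round(o["grip_width"],1))
X0=517.5
y=344
move_l([X0+0.056*(405-y),y,83.8],speed=10);st("relax")
grip(45,20);st("open")
move_l([522.3,345,150],speed=100);st("up")
goto([420,345,250],[180,0,-86.8])
im=get_image("scene");cv2.imwrite("pics/s7.png",cv2.resize(im[110:270,220:420,::-1],None,fx=4,fy=3.7,interpolation=2))
o=get_obs();im=get_image("wrist");cv2.imwrite("pics/w7.png",im[:,:,::-1])
im=get_image("top");cv2.imwrite("pics/t7.png",cv2.resize(im[160:260,220:420,::-1],None,fx=4,fy=4,interpolation=2))
E
```

```text
relax 29.8 [522.37 345.39  84.95] [2.7 5.5 3.3] [ 1.03 -0.43  0.02] 13.4
open 30.21 [519.84 343.04  82.62] [0.3 0.3 0.5] [-0.02 -0.    0.02] 45.1
up 31.02 [521.84 344.74 149.48] [ 0.2 -0.4 -0.1] [-0.04 -0.   -0.07] 45.0
```

View pics/s7.png

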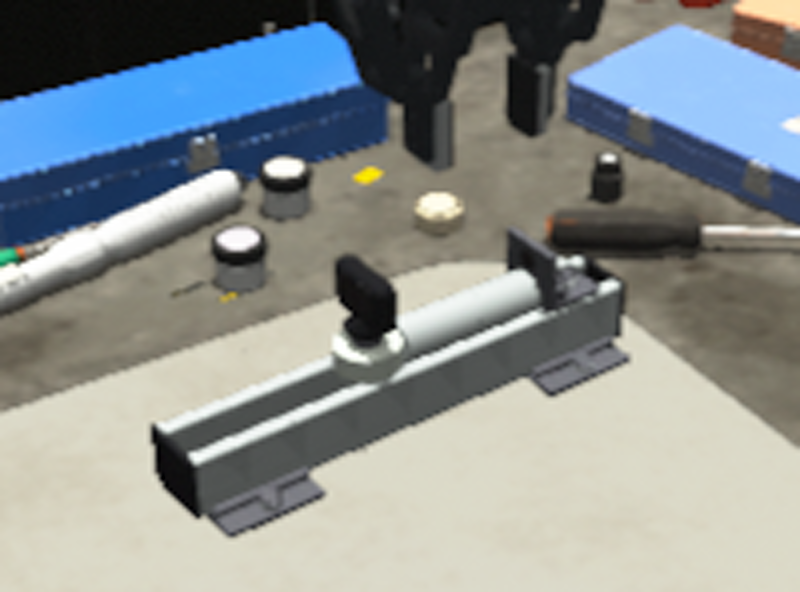

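View pics/w7.png

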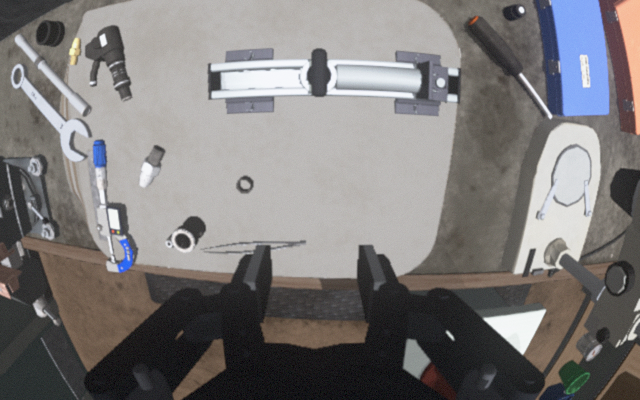

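View pics/t7.png

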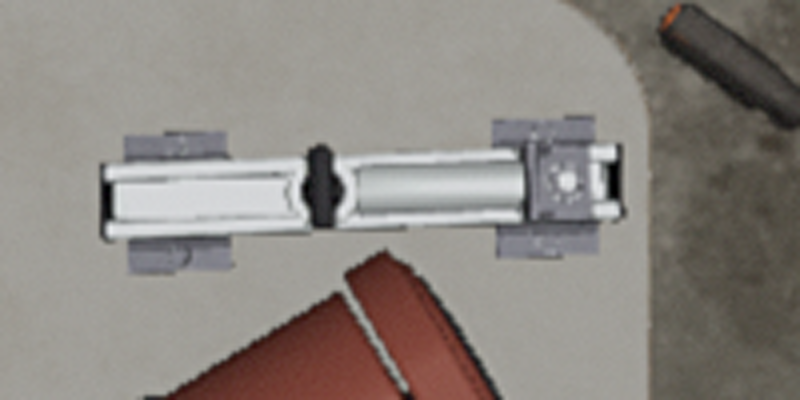

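```bash
python3 - <<'E'
from station import *
wait(0.3);print(get_obs()["t"],get_obs()["wrist_force"]);print(sign_off())
E
```

```text
32.0917 [0.1628506  0.35926015 0.15438611]
the job is handed in; nothing more can be done
None
```

The stop is in the strut's slot, turned crosswise, pushed up against the pipe with the pipe home on the bracket, and locked. I handed the job in at about 32 s of the 62 s allowed. `sign_off` gives no verdict, so these are my own checks.

**What I did:**
- I pinched the wing and lowered the head into the slot about 20 mm behind the pipe.
- I pressed down (wrist force about 6 N up) and turned 90° clockwise.
- I slid the stop and pipe until the bracket was felt. I then held about 16 N at the wrist for 0.7 s. Of that, 4 to 6 N is sliding friction, so the pipe was pressed with roughly 10 to 12 N.
- I eased off and let the stop rise, then opened the gripper and backed away.

**Last checks:**
- **Height:** the head came up against the lips with its origin at about 33.5 mm, and a small upward pull met resistance there.
- **Final pictures:** the stop stands upright and crosswise with its collar on the pipe end. The pipe lies in the slot against the bracket, the gripper is clear, and the things lying round about look unmoved.

**What disagreed:**
- **Side push during the turn:** the head touched a channel wall, giving about 6 N sideways and shifting the gripper about 3 mm. I re-centred it while sliding until the sideways force was near zero.
- **Stud position in the grip:** the cameras put the stud about where the gripper was. The felt centre line was 1 to 2 mm from the one the cameras gave, so I went by feel.

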